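# Hand the jar row over, reversed

### The job

A colleague across the dental bench wants the four jars in the reverse order: move them from the grey rack to the white rack, so that the jar now next to the grey rack's black end goes into the compartment farthest from the white rack's black end, the second jar into the second farthest, and so on until the last stands next to the white rack's black end. Set each jar down upright on the floor of its own compartment without dropping it, and let go of it. Leave the plaster cast, the bowl and the brush where they are.

Things in the scene. Friction and masses are not known exactly. Their poses are not given: they have to be found in the camera images.
- jar_red_center (a point): White jar with a red screw lid and a red band, an upright cylinder 38 mm in diameter and 70 mm high, about 90 g, closed. The point is its centre, 35 mm above its underside; z is up along the jar. It starts upright in a compartment of the grey rack, on the pad of its own colour, its centre 41 mm above the bench.
- jar_yellow_center (a point): White jar with a yellow screw lid and a yellow band, an upright cylinder 38 mm in diameter and 70 mm high, about 90 g, closed. The point is its centre, 35 mm above its underside; z is up along the jar. It starts upright in a compartment of the grey rack, on the pad of its own colour, its centre 41 mm above the bench.
- jar_green_center (a point): White jar with a green screw lid and a green band, an upright cylinder 38 mm in diameter and 70 mm high, about 90 g, closed. The point is its centre, 35 mm above its underside; z is up along the jar. It starts upright in a compartment of the grey rack, on the pad of its own colour, its centre 41 mm above the bench.
- jar_blue_center (a point): White jar with a blue screw lid and a blue band, an upright cylinder 38 mm in diameter and 70 mm high, about 90 g, closed. The point is its centre, 35 mm above its underside; z is up along the jar. It starts upright in a compartment of the grey rack, on the pad of its own colour, its centre 41 mm above the bench.
- pad_red: Red square pad, 56 x 56 x 2 mm, fixed on the floor of one compartment of the grey rack (it marks where the red jar stands at the start and does not move with it). Origin at the centre of its underside, 4 mm above the bench; axes parallel to the grey rack's.
- pad_yellow: Yellow square pad, 56 x 56 x 2 mm, fixed on the floor of one compartment of the grey rack (it marks where the yellow jar stands at the start and does not move with it). Origin at the centre of its underside, 4 mm above the bench; axes parallel to the grey rack's.
- pad_green: Green square pad, 56 x 56 x 2 mm, fixed on the floor of one compartment of the grey rack (it marks where the green jar stands at the start and does not move with it). Origin at the centre of its underside, 4 mm above the bench; axes parallel to the grey rack's.
- pad_blue: Blue square pad, 56 x 56 x 2 mm, fixed on the floor of one compartment of the grey rack (it marks where the blue jar stands at the start and does not move with it). Origin at the centre of its underside, 4 mm above the bench; axes parallel to the grey rack's.
- source: Grey fixed tray, 68 mm in x, four compartments in a row along y, black block (22 mm long) at the +y end. Origin on the bench, mid-row; z up. Compartment centres x = 0, y = +93 (next to the black), +31, -31, -93 mm; each 56 x 56 mm inside, walls 6 mm thick, tops of walls and block 14 mm high. Jars start here, standing 6 mm above the bench (4 mm floor, 2 mm pad).
- target: White fixed tray, 68 mm in x, four compartments in a row along y, black block (22 mm long) at the +y end. Origin on the bench, mid-row; z up. Compartment centres x = 0, y = +93 (next to the black), +31, -31, -93 mm; each 56 x 56 mm inside, walls 6 mm thick, tops of walls and block 14 mm high. Empty at start; floor 6 mm, so a jar in it has its centre 41 mm above the bench.
- cast: Loose white plaster dental cast, 50 x 62 mm, 28 mm high, beyond the racks; a bystander. Origin at the centre of its underside.
- bowl: Loose orange mixing bowl, 100 mm across, 50 mm high, beyond the racks; a bystander. Origin at the centre of its underside.
- brush: Loose brush, 170 mm long, lying flat beyond the racks; a bystander. Handle towards its -x.
Things that resemble listed ones, but are neither listed nor needed, are in the scene too. What is shaped like the pad_yellow but purple is not meant.

How it is judged:
By the outcome, as a careful person would: the job done as asked, in the order asked, and still so for the second after the job is handed in, with the robot touching nothing.
It also fails if it takes over 102 s, if anything falls off the work surface, if the arm or the gripper's body presses on something with over 40 N, if the wrist force passes 120 N, or if a joint passes its speed limit or range.

### The arm

A 6-joint arm with a two-finger parallel gripper is mounted at the origin on the work surface. World frame = base frame: x ahead of the robot, y to its left, z up, the work surface at z = 0. Lengths are in m, angles in rad, forces in N, time in s.
With the tool pointing down it reaches from about 0.25 to 0.775 m from the base axis. Payload 4 kg.
Tool frame: the origin (TCP) lies midway between the tips of the shut fingers; the grasp point (between the pads) lies 19 mm behind it; z points along the fingers, y is the direction in which the jaws open and shut (so a half turn about z gives the same grasp; the last joint's range is limited). The gripper opens to 94 mm and grips with 3 to 60 N. Pads are 16 mm wide; open, the fingers measure 119 mm over their backs; the gripper's body (75 mm by 177 mm) begins 78 mm behind the grasp point.
Start: joints at [-1.383, 0.087, 1.371, -0, 1.684, -0.103], TCP at [0.158, -0.527, 0.206] pointing down, gripper open.
Joint ranges: [-3.1, 3.1], [-0.76, 2.03], [0.27, 2.55], [-1.08, 4.22], [0.17, 2.65], [-2.57, 2.57]. Speed limits (rad/s): [2.79, 2.79, 3.14, 3.14, 3.14, 3.14].

### API

Orientations are given as [roll, pitch, yaw] about the fixed x, y, z axes, in that order (R = Rz(yaw) Ry(pitch) Rx(roll)).
In Python, from bench import robot, cams gives the robot as it stands.
- The arm moves only by the tool step_arm, never from a script. Its argument "plan" is a list that holds one entry, the list of rows, each a list of 5 numbers: the shift along the world's x, y, z in mm, then the turn about the world's z in rad, then the opening in per cent of the stroke, from 0 (shut) to 100 (fully open). In form: [[[tx, ty, tz, turn, fingers], ...]]. A call has 1 to 8 rows; each row is the pose to reach, as a shift and turn from the pose commanded when the call began; what a row does not reach only later rows make up. A row lasts 1/12 s, in which the tool goes at most 41.7 mm and 7.16 degrees, less where a joint would pass 70% of its speed; a pose out of reach is approached as far as the arm can. A call with a gripper value outside its range is refused whole. The fingers move at their own pace and stop on an object; the grip force is fixed at half the most. Time passes only in rows, so rows that repeat a pose let the fingers close. It gives the time, the measured TCP pose, the force and the opening at its end, in the units of the state.
- robot.get_obs(): the state, without advancing time (a new reading comes with each control period).
- cams.snapshot(name): name is "scene" or "top" or "wrist"; returns a dict with "frame" (480x640x3 uint8, red, green, blue), "camera_matrix" (3x3 intrinsics, pixels), "origin" and "attitude" of the camera in the world; the wrist camera has in their place "T_tool_cam" (4x4, takes a point from camera to tool coordinates, whose origin is the TCP and whose axes are the flange's). Camera axes: x right, y down, z forward; pixel columns grow to the right and rows downward; lengths in m; the calibration is good to about 2 mm. A picture is of the moment at which its call begins: read the wrist's pose just before it. There is no depth.
- robot.close_job(): hands the job in, once; it reports no verdict.
The state is a dict: "time": time; "joint_positions": joint angles; "qvel": joint speeds; "joint_torque": joint torques, N m; "tool_pos": TCP position; "ee_rot": TCP orientation; "wrist_force": force on the tool from outside, world axes, zero at the start; "wrist_torque": the same for the moment, N m; "width": finger opening in m.
Only numpy, scipy, OpenCV 4.12 (cv2) and the standard library are available. Lean on these libraries where they do the work, as an engineer would, in place of code of your own. Each camera call takes 0.05 s, during which the arm holds its last target. There are 200 camera calls.

## Working session

There is one attempt and no reset: what is moved stays moved. The work goes in short steps, Python scripts to look and compute and a tool call to move; the robot and the scene stay as the last step left them, time stands still between calls to the robot, and variables do not carry over. Pictures are saved under pics/ and viewed, about 12 in all and at most 16, crops included, and the job is handed in when it is done.

Besides the shell and the picture viewer there is one more tool, called after ">>>" by a JSON object that holds its "method" and its "body", one argument or row to a line. step_arm: Moves the arm, as the interface text tells. Its arguments: {"type":"object","properties":{"plan":{"type":"array"}},"required":["plan"]}

```bash
mkdir -p pics; ls; python3 - <<'E'
from bench import robot,cams
import cv2
o=robot.get_obs(); print({k:o[k] for k in("time","tool_pos","ee_rot","width")})
for n in("top","scene"):
    s=cams.snapshot(n); cv2.imwrite(f"pics/{n}0.png",s["frame"][:,:,::-1]); print(n,s["camera_matrix"],s["origin"],s["attitude"])
E
```

```text
pics
{'time': 0.0, 'tool_pos': array([ 0.15759031, -0.52635705,  0.20433267]), 'ee_rot': array([-3.13941318e+00, -2.03678759e-04,  2.90853062e-01]), 'width': 0.09382420139518756}
top [[585.73586185   0.         309.23275377]
 [  0.         585.73586185 229.52790194]
 [  0.           0.           1.        ]] [0.48503636 0.0841408  1.1132387 ] [-3.05605614 -0.02887866 -1.54181913]
scene [[595.20164497   0.         320.44278298]
 [  0.         595.20164497 243.21491118]
 [  0.           0.           1.        ]] [1.37950335 0.07286606 1.03218817] [-2.45636899 -0.01103496  1.59383565]
```

View pics/top0.png

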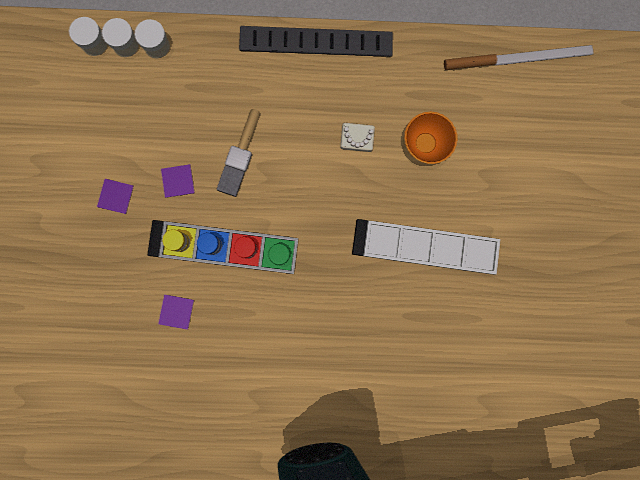

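View pics/scene0.png

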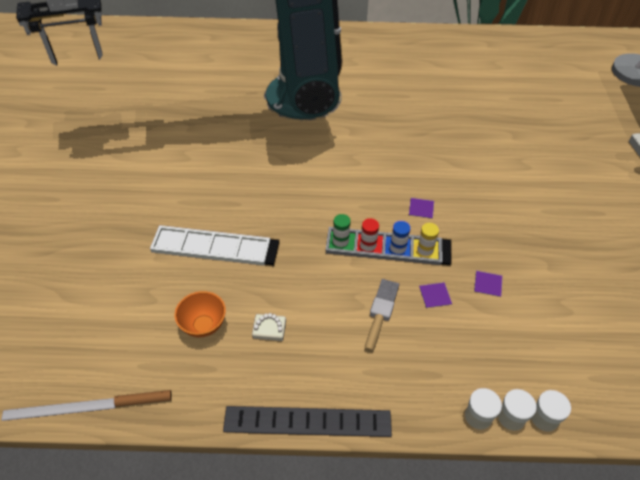

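Grey rack in the top view: black end at left (px ~155,238), then yellow (175,240), blue (210,243), red (245,247), green (280,252). White rack: black end at left (360,237), farthest compartment at (480,253). In both racks black is at +y.

```bash
cat > h.py <<'E'
import numpy as np,cv2
from scipy.spatial.transform import Rotation as R
from scipy.optimize import least_squares
def pix2w(uv,z,K,o,Rm):
    d=Rm@np.linalg.solve(K,[uv[0],uv[1],1.]); return o+d*(z-o[2])/d[2]
def cam(s,obs=None):
    if "origin" in s: return s["camera_matrix"],np.array(s["origin"]),R.from_euler("xyz",s["attitude"]).as_matrix()
    T=np.eye(4);T[:3,:3]=R.from_euler("xyz",obs["ee_rot"]).as_matrix();T[:3,3]=obs["tool_pos"]
    T=T@np.array(s["T_tool_cam"]); return s["camera_matrix"],T[:3,3],T[:3,:3]
def fit(W,L):  # rigid 2D fit model L -> world W
    f=lambda p:(L@np.array([[np.cos(p[2]),np.sin(p[2])],[-np.sin(p[2]),np.cos(p[2])]])+p[:2]-W).ravel()
    r=least_squares(f,[*W.mean(0),0]); return r.x,f(r.x).reshape(-1,2)
E
python3 - <<'E'
from h import *
from bench import robot,cams
s=cams.snapshot("top");c=cam(s);g=cv2.cvtColor(s["frame"],cv2.COLOR_RGB2GRAY)
L=np.array([[.034,.149],[.034,-.127],[-.034,-.127],[-.034,.149]])
for n,P in dict(grey=[(152,220),(298,237),(294,273),(148,256)],white=[(357,219),(501,238),(497,274),(353,254)]).items():
    W=np.array([pix2w(p,.014,*c)[:2] for p in P]); x,res=fit(W,L)
    print(n,x.round(4),(res*1000).round(1).tolist())
    y=np.array([.093,.031,-.031,-.093]); print(np.c_[x[0]-np.sin(x[2])*y,x[1]+np.cos(x[2])*y].round(4).tolist())
for n,p in dict(y=(173,240),b=(208,243),r=(245,246),g=(280,252)).items(): print(n,pix2w(p,.076,*c).round(4))
E
```

```text
grey [ 0.5424  0.2043 -0.0848] [[0.0, -0.1], [0.1, -1.0], [0.1, -0.6], [-0.2, 1.7]]
[[0.5503, 0.297], [0.545, 0.2352], [0.5398, 0.1734], [0.5345, 0.1116]]
white [ 0.5544 -0.1797 -0.1035] [[0.6, -0.3], [-0.4, 0.2], [0.4, -0.4], [-0.6, 0.6]]
[[0.564, -0.0872], [0.5576, -0.1488], [0.5512, -0.2105], [0.5448, -0.2722]]
y [0.5488 0.2965 0.076 ]
b [0.5454 0.2348 0.076 ]
r [0.542  0.1695 0.076 ]
g [0.5333 0.1073 0.076 ]
```

>>> {"method": "step_arm", "body": {
  "plan": [
    [[15,30,8,0.12,100],[30,60,16,0.24,100],[45,95,24,0.36,100],[60,130,32,0.48,100],[75,165,40,0.6,100],[90,200,48,0.72,100],[105,235,55,0.84,100],[120,270,60,0.96,100]]
  ]
}}

```text
time: 0.82
tool_pos: [0.2779, -0.2552, 0.266]
ee_rot: [3.141, 0.0, 1.256]
wrist_force: [1.3, -0.2, 0.2]
width: 0.0941
```

>>> {"method": "step_arm", "body": {
  "plan": [
    [[18,36,0,0.12,100],[36,72,0,0.24,100],[54,108,0,0.24,100],[72,144,0,0.24,100],[90,180,0,0.24,100],[108,216,0,0.24,100],[126,252,0,0.24,100],[144,285,0,0.24,100]]
  ]
}}

```text
time: 1.48
tool_pos: [0.4219, 0.0305, 0.2655]
ee_rot: [3.141, -0.0, 1.492]
wrist_force: [1.0, -0.8, -0.1]
width: 0.0938
```

>>> {"method": "step_arm", "body": {
  "plan": [
    [[20,30,-10,0,100],[40,60,-20,0,100],[60,90,-30,0,100],[80,120,-35,0,100],[100,145,-40,0,100],[110,165,-40,0,100],[110,165,-40,0,100],[110,165,-40,0,100]]
  ]
}}

```text
time: 2.15
tool_pos: [0.5314, 0.1936, 0.2244]
ee_rot: [-3.139, 0.001, 1.493]
wrist_force: [-0.4, -0.3, 0.0]
width: 0.0942
```

```bash
python3 - <<'E'
from h import *
from bench import robot,cams
o=robot.get_obs();s=cams.snapshot("wrist");cv2.imwrite("pics/w1.png",s["frame"][:,:,::-1])
print(o["tool_pos"],o["ee_rot"],o["joint_positions"],np.array(s["T_tool_cam"]).round(3).tolist())
import pickle;pickle.dump((o,s),open("w1.pkl","wb"))
E
```

```text
[0.53144647 0.19362261 0.22435373] [-3.13944232e+00  1.23156280e-03  1.49255411e+00] [ 2.49444874e-01  1.21320336e-01  1.29639710e+00 -4.79724939e-04
  1.72630749e+00  3.27614690e-01] [[-0.0, -0.971, -0.24, 0.07], [1.0, -0.0, 0.001, -0.0], [-0.001, -0.24, 0.971, -0.179], [0.0, 0.0, 0.0, 1.0]]
```

View pics/w1.png

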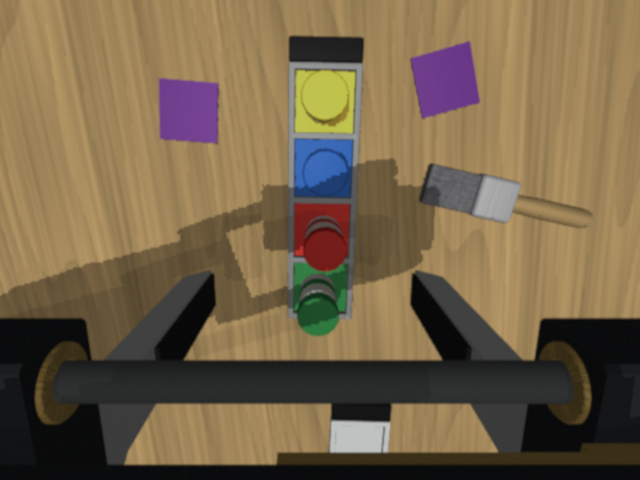

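Wrist view: rack corners at about (290,37), (363,40), (350,317) and (290,315). Lid centres: yellow (325,96), blue (325,171), red (325,249), green (318,314).

```bash
python3 - <<'E'
from h import *
import pickle
o,s=pickle.load(open("w1.pkl","rb"));c=cam(s,o)
L=np.array([[-.034,.149],[.034,.149],[.034,-.127],[-.034,-.127]])
W=np.array([pix2w(p,.014,*c)[:2] for p in [(290,37),(363,40),(350,317),(290,315)]]);x,res=fit(W,L)
print(x.round(4),(res*1000).round(1).tolist())
for n,p in dict(y=(325,96),b=(325,171),r=(325,249),g=(318,314)).items(): print(n,pix2w(p,.076,*c).round(4))
E
```

```text
[ 0.542   0.2043 -0.0967] [[-0.8, 2.4], [1.7, 3.4], [1.7, -2.6], [-2.6, -3.3]]
y [0.5489 0.2951 0.076 ]
b [0.5448 0.2373 0.076 ]
r [0.5401 0.1715 0.076 ]
g [0.5296 0.112  0.076 ]
```

>>> {"method": "step_arm", "body": {
  "plan": [
    [[0,-40,0,0,100],[0,-75,-20,0,100],[0,-83,-50,0,100],[0,-83,-85,0,100],[0,-83,-120,0,100],[0,-83,-155,0,100],[0,-83,-185,0,100],[0,-83,-202,0,100]]
  ]
}}

```text
time: 2.87
tool_pos: [0.5285, 0.1082, 0.0201]
ee_rot: [-3.137, 0.001, 1.489]
wrist_force: [-1.1, 0.1, -1.0]
width: 0.094
```

>>> {"method": "step_arm", "body": {
  "plan": [
    [[0,0,0,0,100],[0,0,0,0,60],[0,0,0,0,30],[0,0,0,0,30],[0,0,0,0,20],[0,0,0,0,20],[0,0,0,0,20],[0,0,0,0,20]]
  ]
}}

```text
time: 3.53
tool_pos: [0.532, 0.1102, 0.024]
ee_rot: [3.141, -0.0, 1.491]
wrist_force: [-0.3, 0.4, -0.4]
width: 0.0512
```

>>> {"method": "step_arm", "body": {
  "plan": [
    [[0,0,0,0,20],[0,0,0,0,20],[0,0,0,0,20],[0,0,0,0,20],[0,0,0,0,20],[0,0,0,0,20]]
  ]
}}

```text
time: 4.03
tool_pos: [0.5314, 0.1102, 0.0235]
ee_rot: [-3.141, -0.0, 1.491]
wrist_force: [-1.8, 0.9, 1.8]
width: 0.038
```

>>> {"method": "step_arm", "body": {
  "plan": [
    [[0,0,15,0,20],[0,0,40,0,20],[0,0,70,0,20],[0,0,100,0,20],[0,0,120,0,20],[0,0,120,0,20]]
  ]
}}

```text
time: 4.53
tool_pos: [0.5352, 0.1103, 0.1491]
ee_rot: [3.13, -0.002, 1.491]
wrist_force: [-0.5, -0.2, -0.7]
width: 0.0374
```

```bash
python3 - <<'E'
from h import *
from bench import robot,cams
o=robot.get_obs();s=cams.snapshot("wrist");cv2.imwrite("pics/w2.png",s["frame"][:,:,::-1])
print(o["tool_pos"],o["ee_rot"],o["width"],o["wrist_force"])
E
```

```text
[0.5351541  0.11033513 0.1490924 ] [ 3.13033896e+00 -1.83327869e-03  1.49076739e+00] 0.03742220562754687 [-0.47848494 -0.17824143 -0.71321804]
```

View pics/w2.png

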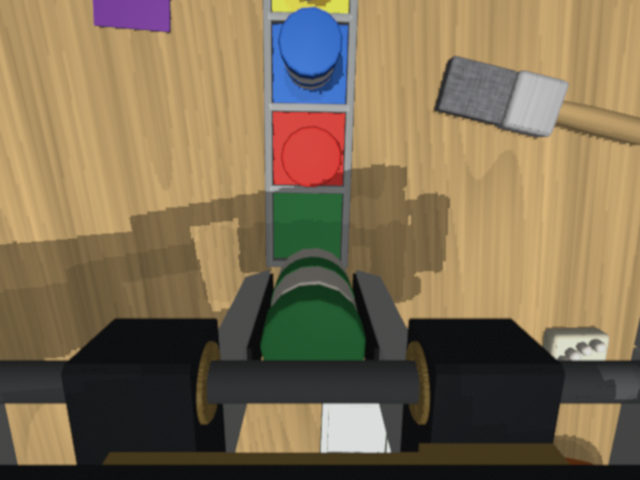

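Green is held (38 mm opening, lid at px (313,335)). Carrying it to the compartment next to white's black end.

>>> {"method": "step_arm", "body": {
  "plan": [
    [[6,-35,0,0,20],[12,-70,0,0,20],[18,-105,0,0,20],[24,-140,0,0,20],[30,-175,0,0,20],[32,-197,0,0,20],[32,-197,0,0,20],[32,-197,0,0,20]]
  ]
}}

```text
time: 5.25
tool_pos: [0.5624, -0.0876, 0.1403]
ee_rot: [-3.137, -0.001, 1.488]
wrist_force: [-0.2, 0.4, -1.3]
width: 0.0378
```

```bash
python3 - <<'E'
from h import *
from bench import robot,cams
import pickle
o=robot.get_obs();s=cams.snapshot("wrist");t=cams.snapshot("top")
pickle.dump((o,s),open("w3.pkl","wb"));print(o["tool_pos"],o["ee_rot"])
cv2.imwrite("pics/w3.png",s["frame"][:,:,::-1])
E
```

```text
[ 0.56243135 -0.08764741  0.14033524] [-3.13687250e+00 -1.31081407e-03  1.48820488e+00]
```

View pics/w3.png

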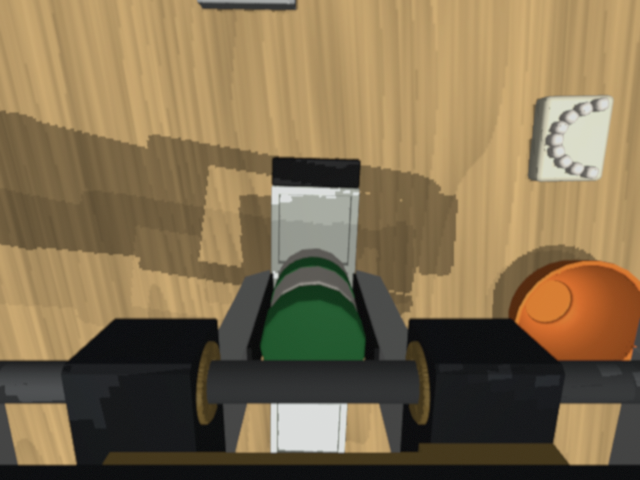

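Block corners at (272,157), (360,160), (359,187) and (272,185); the rack is centred under the jar.

```bash
python3 - <<'E'
from h import *
import pickle
o,s=pickle.load(open("w3.pkl","rb"));c=cam(s,o)
L=np.array([[-.034,.149],[.034,.149],[.034,.127],[-.034,.127]])
W=np.array([pix2w(p,.014,*c)[:2] for p in [(272,157),(360,160),(359,187),(272,185)]]);x,res=fit(W,L)
print(x.round(4),(res*1000).round(1).tolist(), W.mean(0)-np.array([-.0103,.9947]).dot(1)*0, "c1:",W.mean(0)-.045*np.array([.1,.995]))
E
```

```text
[ 0.553  -0.1795 -0.1097] [[-0.6, 0.5], [1.0, 0.8], [0.4, -0.8], [-0.8, -0.4]] [ 0.56807224 -0.04234371] c1: [ 0.56357224 -0.08711871]
```

>>> {"method": "step_arm", "body": {
  "plan": [
    [[0,0,-35,0,20],[0,0,-70,0,20],[0,0,-98,0,20],[0,0,-110,0,20],[0,0,-115,0,20],[0,0,-118,0,20],[0,0,-120,0,20],[0,0,-120,0,20]]
  ]
}}

```text
time: 6.02
tool_pos: [0.565, -0.0869, 0.0252]
ee_rot: [3.138, 0.0, 1.491]
wrist_force: [-0.6, -0.1, -0.8]
width: 0.0378
```

>>> {"method": "step_arm", "body": {
  "plan": [
    [[0,0,0,0,45],[0,0,0,0,50],[0,0,0,0,60],[0,0,0,0,80],[0,0,0,0,90],[0,0,0,0,90],[0,0,0,0,90],[0,0,0,0,90]]
  ]
}}

```text
time: 6.68
tool_pos: [0.5636, -0.087, 0.0235]
ee_rot: [-3.142, -0.0, 1.491]
wrist_force: [0.6, 0.1, -0.3]
width: 0.0831
```

>>> {"method": "step_arm", "body": {
  "plan": [
    [[0,0,15,0,100],[0,0,45,0,100],[0,0,80,0,100],[0,0,110,0,100],[-5,35,130,0,100],[-10,70,130,0,100],[-14,105,130,0,100],[-18,140,130,0,100]]
  ]
}}

```text
time: 7.35
tool_pos: [0.5457, 0.0542, 0.1544]
ee_rot: [3.14, -0.0, 1.49]
wrist_force: [-0.1, 0.3, -0.4]
width: 0.0945
```

```bash
python3 - <<'E'
from h import *
from bench import robot,cams
o=robot.get_obs();s=cams.snapshot("scene")
cv2.imwrite("pics/s4.png",cv2.resize(s["frame"][150:350,120:480,::-1],None,fx=2,fy=2));print(o["tool_pos"])
E
```

```text
[0.54570217 0.05420885 0.15442171]
```

View pics/s4.png

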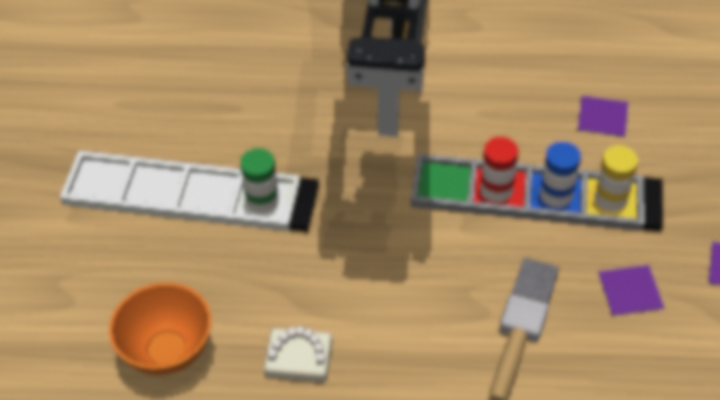

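Green stands upright next to the white rack's black end (px ~258,180). Red is next, at (0.541, 0.172).

>>> {"method": "step_arm", "body": {
  "plan": [
    [[-2,40,0,0,100],[-4,80,0,0,100],[-5,112,0,0,100],[-5,118,-15,0,100],[-5,118,-50,0,100],[-5,118,-85,0,100],[-5,118,-115,0,100],[-5,118,-130,0,100]]
  ]
}}

```text
time: 8.07
tool_pos: [0.5376, 0.1705, 0.0187]
ee_rot: [-3.135, 0.002, 1.491]
wrist_force: [-0.4, 0.5, -0.1]
width: 0.0943
```

>>> {"method": "step_arm", "body": {
  "plan": [
    [[0,0,0,0,60],[0,0,0,0,30],[0,0,0,0,20],[0,0,0,0,20],[0,0,0,0,20],[0,0,0,0,20],[0,0,0,0,20],[0,0,0,0,20]]
  ]
}}

```text
time: 8.73
tool_pos: [0.541, 0.1711, 0.0241]
ee_rot: [3.14, -0.0, 1.491]
wrist_force: [0.1, -0.5, 0.3]
width: 0.0443
```

>>> {"method": "step_arm", "body": {
  "plan": [
    [[0,0,0,0,20],[0,0,0,0,20],[0,0,0,0,20],[0,0,0,0,20],[0,0,0,0,20]]
  ]
}}

```text
time: 9.15
tool_pos: [0.5407, 0.1711, 0.0238]
ee_rot: [3.141, -0.0, 1.491]
wrist_force: [-1.3, -0.2, 2.6]
width: 0.0379
```

>>> {"method": "step_arm", "body": {
  "plan": [
    [[0,0,15,0,20],[0,0,45,0,20],[0,0,80,0,20],[0,0,110,0,20],[2,-30,130,0,20],[4,-65,130,0,20],[6,-100,130,0,20],[7,-130,130,0,20]]
  ]
}}

```text
time: 9.82
tool_pos: [0.5479, 0.0393, 0.1537]
ee_rot: [3.14, 0.001, 1.491]
wrist_force: [0.0, -0.4, -2.0]
width: 0.0378
```

>>> {"method": "step_arm", "body": {
  "plan": [
    [[2,-32,0,0,20],[4,-64,0,0,20],[5,-96,0,0,20],[7,-128,0,0,20],[8,-160,0,0,20],[9,-185,0,0,20],[9,-190,0,0,20],[9,-190,0,0,20]]
  ]
}}

```text
time: 10.48
tool_pos: [0.5563, -0.1504, 0.1526]
ee_rot: [-3.14, -0.0, 1.488]
wrist_force: [-0.2, 0.6, 0.0]
width: 0.0375
```

>>> {"method": "step_arm", "body": {
  "plan": [
    [[0,0,-40,0,20],[0,0,-80,0,20],[0,0,-108,0,20],[0,0,-120,0,20],[0,0,-125,0,20],[0,0,-128,0,20],[0,0,-130,0,20],[0,0,-130,0,20]]
  ]
}}

```text
time: 11.15
tool_pos: [0.5582, -0.1491, 0.0255]
ee_rot: [3.138, 0.001, 1.491]
wrist_force: [-1.0, 0.8, -0.4]
width: 0.0378
```

>>> {"method": "step_arm", "body": {
  "plan": [
    [[0,0,0,0,45],[0,0,0,0,50],[0,0,0,0,60],[0,0,0,0,80],[0,0,0,0,90],[0,0,0,0,90],[0,0,0,0,90],[0,0,0,0,90]]
  ]
}}

```text
time: 11.82
tool_pos: [0.5566, -0.1489, 0.0234]
ee_rot: [-3.142, -0.0, 1.491]
wrist_force: [0.3, -0.1, 0.4]
width: 0.0825
```

>>> {"method": "step_arm", "body": {
  "plan": [
    [[0,0,15,0,100],[0,0,45,0,100],[0,0,80,0,100],[0,0,110,0,100],[-1,35,130,0,100],[-2,70,130,0,100],[-3,105,130,0,100],[-4,140,130,0,100]]
  ]
}}

```text
time: 12.48
tool_pos: [0.5528, -0.0078, 0.1544]
ee_rot: [3.14, -0.0, 1.49]
wrist_force: [1.6, 0.1, -0.9]
width: 0.0939
```

>>> {"method": "step_arm", "body": {
  "plan": [
    [[-1,35,0,0,100],[-2,70,0,0,100],[-3,105,0,0,100],[-4,140,0,0,100],[-5,175,0,0,100],[-6,210,0,0,100],[-8,240,0,0,100],[-8,245,0,0,100]]
  ]
}}

```text
time: 13.15
tool_pos: [0.5436, 0.2408, 0.1532]
ee_rot: [-3.141, -0.002, 1.496]
wrist_force: [-0.8, 0.3, 0.3]
width: 0.0938
```

```bash
python3 - <<'E'
from h import *
from bench import robot,cams
o=robot.get_obs();s=cams.snapshot("wrist");t=cams.snapshot("scene")
a=cv2.resize(t["frame"][150:290,120:480],(720,280));b=cv2.resize(s["frame"],(400,300))
v=np.zeros((580,720,3),np.uint8);v[:280]=a;v[280:,:400]=b
cv2.imwrite("pics/s5.png",v[:,:,::-1]);print(o["tool_pos"])
E
```

```text
[0.54360023 0.24077576 0.15319158]
```

View pics/s5.png

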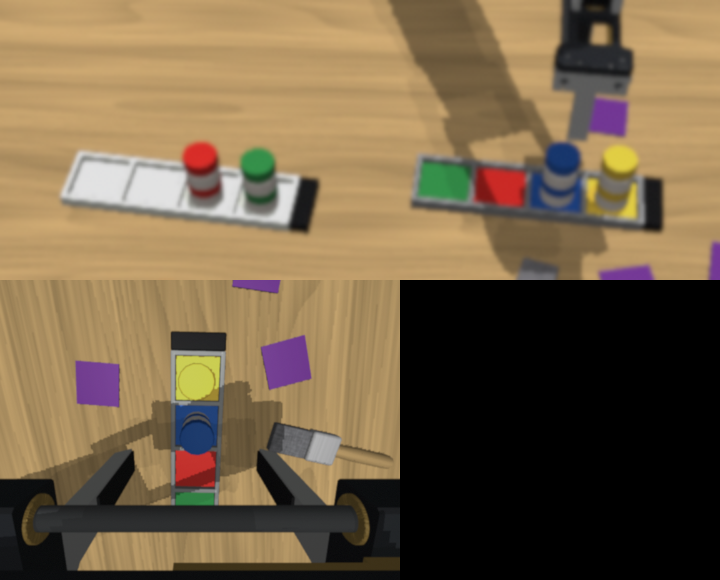

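Red stands upright in white compartment 2. Blue is in line below the gripper.

>>> {"method": "step_arm", "body": {
  "plan": [
    [[0,0,-15,0,100],[0,0,-50,0,100],[0,0,-85,0,100],[0,0,-115,0,100],[0,0,-130,0,100],[0,0,-130,0,60],[0,0,-130,0,30],[0,0,-130,0,20]]
  ]
}}

```text
time: 13.92
tool_pos: [0.5462, 0.2354, 0.0253]
ee_rot: [3.139, -0.001, 1.489]
wrist_force: [0.1, 0.4, 0.9]
width: 0.078
```

>>> {"method": "step_arm", "body": {
  "plan": [
    [[0,0,0,0,20],[0,0,0,0,20],[0,0,0,0,20],[0,0,0,0,20],[0,0,0,0,20],[0,0,0,0,20],[0,0,0,0,20],[0,0,0,0,20]]
  ]
}}

```text
time: 14.58
tool_pos: [0.5448, 0.2362, 0.0238]
ee_rot: [3.141, -0.0, 1.491]
wrist_force: [-0.9, 0.7, 1.0]
width: 0.0377
```

>>> {"method": "step_arm", "body": {
  "plan": [
    [[0,0,0,0,20],[0,0,0,0,20],[0,0,0,0,20]]
  ]
}}

```text
time: 14.83
tool_pos: [0.5448, 0.2362, 0.0238]
ee_rot: [3.141, -0.0, 1.491]
wrist_force: [-0.5, -0.3, 1.5]
width: 0.0376
```

>>> {"method": "step_arm", "body": {
  "plan": [
    [[0,0,15,0,20],[0,0,45,0,20],[0,0,80,0,20],[0,0,110,0,20],[0,-30,130,0,20],[1,-65,130,0,20],[2,-100,130,0,20],[2,-135,130,0,20]]
  ]
}}

```text
time: 15.5
tool_pos: [0.5467, 0.0999, 0.1537]
ee_rot: [3.141, 0.0, 1.492]
wrist_force: [0.3, -0.3, -1.5]
width: 0.0379
```

>>> {"method": "step_arm", "body": {
  "plan": [
    [[0,-35,0,0,20],[1,-71,0,0,20],[1,-107,0,0,20],[2,-143,0,0,20],[2,-179,0,0,20],[3,-215,0,0,20],[3,-250,0,0,20],[3,-280,0,0,20]]
  ]
}}

```text
time: 16.17
tool_pos: [0.549, -0.1813, 0.1527]
ee_rot: [-3.141, 0.0, 1.49]
wrist_force: [0.0, 0.4, -0.3]
width: 0.0374
```

>>> {"method": "step_arm", "body": {
  "plan": [
    [[1,-28,0,0,20],[1,-32,-15,0,20],[1,-32,-50,0,20],[1,-32,-85,0,20],[1,-32,-112,0,20],[1,-32,-122,0,20],[1,-32,-127,0,20],[1,-32,-130,0,20]]
  ]
}}

```text
time: 16.83
tool_pos: [0.551, -0.211, 0.0238]
ee_rot: [3.141, 0.0, 1.491]
wrist_force: [0.6, -1.2, -0.7]
width: 0.0377
```

>>> {"method": "step_arm", "body": {
  "plan": [
    [[0,0,0,0,20],[0,0,0,0,45],[0,0,0,0,55],[0,0,0,0,70],[0,0,0,0,90],[0,0,0,0,90],[0,0,0,0,90],[0,0,0,0,90]]
  ]
}}

```text
time: 17.5
tool_pos: [0.5507, -0.2109, 0.0236]
ee_rot: [3.141, 0.0, 1.491]
wrist_force: [0.3, -0.6, -0.4]
width: 0.079
```

>>> {"method": "step_arm", "body": {
  "plan": [
    [[0,0,15,0,100],[0,0,45,0,100],[0,0,80,0,100],[0,0,110,0,100],[0,35,130,0,100],[0,70,130,0,100],[0,105,130,0,100],[0,140,130,0,100]]
  ]
}}

```text
time: 18.17
tool_pos: [0.5508, -0.0698, 0.1544]
ee_rot: [3.14, 0.0, 1.49]
wrist_force: [-0.0, 0.5, 0.4]
width: 0.0942
```

>>> {"method": "step_arm", "body": {
  "plan": [
    [[0,38,0,0,100],[0,76,0,0,100],[0,114,0,0,100],[0,152,0,0,100],[0,190,0,0,100],[0,228,0,0,100],[0,264,0,0,100],[0,300,0,0,100]]
  ]
}}

```text
time: 18.83
tool_pos: [0.5503, 0.231, 0.1535]
ee_rot: [3.141, 0.0, 1.491]
wrist_force: [0.9, -0.2, -0.0]
width: 0.0936
```

>>> {"method": "step_arm", "body": {
  "plan": [
    [[-1,35,0,0,100],[-2,60,0,0,100],[-2,67,0,0,100],[-2,67,-15,0,100],[-2,67,-50,0,100],[-2,67,-85,0,100],[-2,67,-115,0,100],[-2,67,-130,0,100]]
  ]
}}

```text
time: 19.5
tool_pos: [0.546, 0.2938, 0.0184]
ee_rot: [-3.135, 0.004, 1.49]
wrist_force: [-0.3, -0.1, -1.1]
width: 0.094
```

>>> {"method": "step_arm", "body": {
  "plan": [
    [[0,0,0,0,60],[0,0,0,0,30],[0,0,0,0,20],[0,0,0,0,20],[0,0,0,0,20],[0,0,0,0,20],[0,0,0,0,20],[0,0,0,0,20]]
  ]
}}

```text
time: 20.17
tool_pos: [0.5489, 0.2962, 0.0241]
ee_rot: [3.141, -0.0, 1.491]
wrist_force: [0.1, -0.8, -0.2]
width: 0.0443
```

>>> {"method": "step_arm", "body": {
  "plan": [
    [[0,0,0,0,20],[0,0,0,0,20],[0,0,0,0,20],[0,0,0,0,20],[0,0,0,0,20]]
  ]
}}

```text
time: 20.58
tool_pos: [0.5488, 0.2962, 0.0238]
ee_rot: [3.141, -0.0, 1.491]
wrist_force: [-1.7, 0.8, 2.2]
width: 0.0376
```

>>> {"method": "step_arm", "body": {
  "plan": [
    [[0,0,15,0,20],[0,0,45,0,20],[0,0,80,0,20],[0,0,110,0,20],[0,-30,130,0,20],[0,-65,130,0,20],[0,-100,130,0,20],[0,-135,130,0,20]]
  ]
}}

```text
time: 21.25
tool_pos: [0.5485, 0.16, 0.1536]
ee_rot: [3.141, 0.0, 1.492]
wrist_force: [1.1, -0.3, -1.5]
width: 0.0374
```

>>> {"method": "step_arm", "body": {
  "plan": [
    [[0,-35,0,0,20],[0,-73,0,0,20],[-1,-111,0,0,20],[-1,-149,0,0,20],[-1,-187,0,0,20],[-2,-225,0,0,20],[-2,-263,0,0,20],[-2,-300,0,0,20]]
  ]
}}

```text
time: 21.92
tool_pos: [0.546, -0.1408, 0.1529]
ee_rot: [-3.141, -0.0, 1.49]
wrist_force: [0.9, 0.1, -0.7]
width: 0.0376
```

>>> {"method": "step_arm", "body": {
  "plan": [
    [[0,-35,0,0,20],[-1,-70,0,0,20],[-1,-100,0,0,20],[-2,-123,0,0,20],[-2,-133,0,0,20],[-2,-133,-10,0,20],[-2,-133,-40,0,20],[-2,-133,-70,0,20]]
  ]
}}

```text
time: 22.58
tool_pos: [0.546, -0.2711, 0.0839]
ee_rot: [3.138, 0.001, 1.492]
wrist_force: [-0.8, -1.0, -1.5]
width: 0.0376
```

>>> {"method": "step_arm", "body": {
  "plan": [
    [[0,0,-25,0,20],[0,0,-45,0,20],[0,0,-53,0,20],[0,0,-57,0,20],[0,0,-60,0,20],[0,0,-60,0,20]]
  ]
}}

```text
time: 23.08
tool_pos: [0.5455, -0.2716, 0.0246]
ee_rot: [3.14, 0.001, 1.492]
wrist_force: [0.4, 0.5, -0.9]
width: 0.0374
```

>>> {"method": "step_arm", "body": {
  "plan": [
    [[0,0,0,0,45],[0,0,0,0,50],[0,0,0,0,60],[0,0,0,0,80],[0,0,0,0,90],[0,0,0,0,90],[0,0,0,0,90],[0,0,0,0,90]]
  ]
}}

```text
time: 23.75
tool_pos: [0.5447, -0.272, 0.0235]
ee_rot: [3.142, -0.0, 1.491]
wrist_force: [-1.0, 0.5, -0.6]
width: 0.0827
```

>>> {"method": "step_arm", "body": {
  "plan": [
    [[0,0,15,0,100],[0,0,45,0,100],[0,0,80,0,100],[0,0,115,0,100],[-30,0,150,0,100],[-65,0,160,0,100],[-100,0,160,0,100],[-130,0,160,0,100]]
  ]
}}

```text
time: 24.42
tool_pos: [0.4136, -0.2723, 0.1855]
ee_rot: [3.139, 0.002, 1.491]
wrist_force: [0.2, 0.3, 0.3]
width: 0.0939
```

>>> {"method": "step_arm", "body": {
  "plan": [
    [[-20,-20,0,0,100],[-40,-40,0,0,100],[-50,-60,0,0,100],[-60,-80,0,0,100],[-60,-80,0,0,100],[-60,-80,0,0,100]]
  ]
}}

```text
time: 24.92
tool_pos: [0.3542, -0.3523, 0.1834]
ee_rot: [3.141, -0.001, 1.489]
wrist_force: [-0.1, 0.5, -0.1]
width: 0.094
```

```bash
python3 - <<'E'
from h import *
from bench import robot,cams
t=cams.snapshot("scene");s=cams.snapshot("top")
v=np.vstack([cv2.resize(t["frame"][180:350,100:500],(700,298)),cv2.resize(s["frame"][100:290,130:530],(640,304))[:, :].copy() if 0 else cv2.resize(s["frame"][120:290,130:530],(700,298))])
cv2.imwrite("pics/s6.png",v[:,:,::-1]);print(robot.get_obs()["tool_pos"])
E
```

```text
[ 0.35498471 -0.35131224  0.18340507]
```

View pics/s6.png

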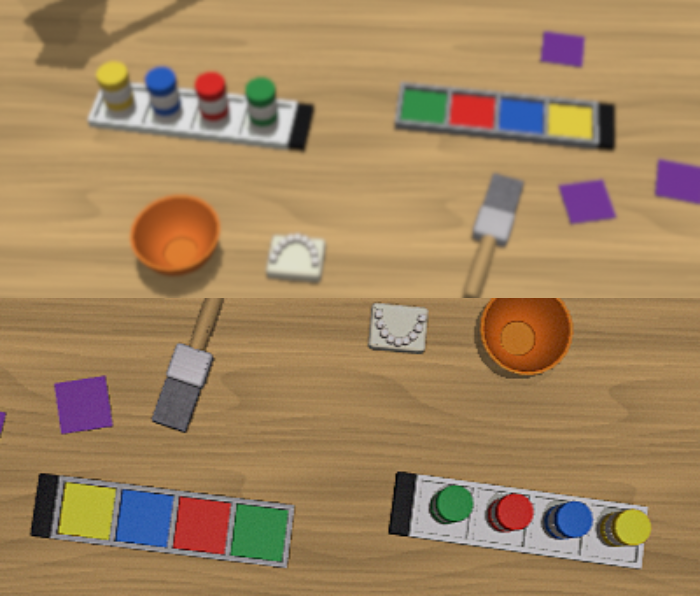

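All four jars stand upright in the white rack. From its black end the order is green, red, blue, yellow (lower half, px x ≈ 452, 514, 575, 630). The brush, cast and bowl are where they were. Handing in.

```bash
python3 -c "
from bench import robot
print(robot.close_job())"
```

```text
the job is handed in; nothing more can be done
None
```

All four jars are in the white rack in reverse order. From its black end they stand green, red, blue, yellow, against yellow, blue, red, green in the grey rack.

- **Placing:** Each jar was lowered to the same tool height it was gripped at, so it reached the floor before I opened the fingers.
- **Last checks:** The final scene and top pictures show each jar upright in its own compartment, with the gripper clear of them. The cast, bowl and brush look unmoved by eye; I did not measure them.
- **Time and force:** The clock read about 25 s of the 102 s when I handed in. Every wrist force reading between moves was under 4 N.
- **Disagreements:** The top and wrist cameras put the racks and jars within about 5 mm of each other, which is inside the fit. None of my checks failed.

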